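# Hold an eddy-current probe centred over a ground weld

### The job

The orange-handled probe hanging in the blue rack is delicate: pick it up by its handle with a squeeze of no more than about 20 N, and lower it upright through the brass guide bush of the inspection stand without its rod touching the bush or anything else of the stand. Finish while holding it there, still, upright and centred in the bush, with its white tip about 10 mm above the ground workpiece underneath; do not let go or let it rest on anything. Leave the angle grinder, the grinding disc and the wire brush where they are.

Things in the scene. Friction and masses are not known exactly. Their poses are not given: they have to be found in the camera images.
- probe_center (a point): Centre of the probe's orange plastic handle (grasp here), half-way up it. Handle: square, 26 x 26 mm, 55 mm tall, sides along this point's x and y, z up along the probe; a black button tops it by 4 mm. Below it a steel rod, 8 mm thick, 78 mm long, on the handle's axis, ends 105.5 mm below this point. One rigid piece, about 0.12 kg; squeeze at most 20 N at each finger (8 N carries it).
- probe_tip (a point): Lower end of the probe's rod (white, its last 8 mm), on the rod's axis; axes parallel to those of the handle, z up along the rod. At the start the probe hangs upright and loose in the rack's hole, the underside of its handle resting on the rack's top and this end 17 mm above the bench.
- rack: Blue rack that stores the probe, fixed: 90 x 90 mm base plate and 90 x 90 x 10 mm top plate on four steel legs; its top is 95 mm above the bench, with a vertical through hole of 16 mm diameter in the middle. Origin at the centre of its underside, on the hole's axis, z up.
- bore (a point): Centre of the mouth (upper rim) of the inspection stand's brass guide bush, 92 mm above the bench; z up along the bore. Bush 42 mm across, its vertical through bore 20 mm in diameter, 24 mm long, set in a dark steel bridge plate 56 mm (x) by 156 mm (y), top 6 mm below this point, on two posts and a grey base 110 x 160 mm. The stand is fixed; no part of it is higher than this point.
- work_top (a point): Centre of the top face of the ground steel workpiece (64 x 76 x 20 mm) clamped on the stand's base under the bush: on the bore's axis, 60 mm below the mouth of the bush, 36 mm below its underside, 32 mm above the bench. The probe's tip ends about 10 mm above this point.
- grinder: Green angle grinder lying on the bench, 315 mm long along its y axis (black handle at -y, aluminium head at +y), about 75 mm wide, up to 110 mm tall at the side-handle stub on the head. Origin on the bench under its middle. Leave alone.
- disc: Flat dark grinding disc, 76 mm across and 6 mm thick, lying on the bench, red centre. Origin at the centre of its underside. Leave alone.
- brush: Wire cup brush, brass bristles below a dark steel cup and hub, 50 mm across and 50 mm tall, standing on the bench. Origin at the centre of its underside. Leave alone.
Not all that is in view belongs to the job. Several things look just like the rack: the one meant starts farthest from the robot's base.

How it is judged (in metres and radians):
On the way, in this order (a step that is already met when the one before it is completed fails the run):
1. the probe is lifted clear out of the rack, tip at least 15 mm above the rack's top (z of probe_tip in the frame of rack above 0.11 m and contact force between the fingers and probe above 1 N), for 0.1 s.
2. the rod has entered the bush: tip inside the bore, 5 to 24 mm below its mouth, within 5 mm of its axis, upright (z of probe_tip in the frame of bore between -0.024 and -0.005 m and horizontal distance between probe_tip and bore below 0.005 m and angle between probe_tip's own z axis and vertical below 0.1 rad), for 0.02 s.
At the end, for the whole second after the job is handed in: The fingers still hold the probe, at rest: its tip is 5 to 16 mm above the workpiece, within 4 mm of the bore's axis, the middle of the handle within 6.5 mm of that axis, tilt below 0.06 rad, nothing of the stand touched; the grinder, disc and brush are within 20 mm of where they were (z of probe_tip in the frame of work_top between 0.005 and 0.016 m and horizontal distance between probe_tip and bore below 0.004 m and horizontal distance between probe_center and bore below 0.0065 m and angle between probe_tip's own z axis and vertical below 0.06 rad and contact force between the fingers and probe above 1 N and contact force between probe and stand below 0.2 N and linear speed of probe below 0.02 m/s and distance of each of grinder, disc, brush from where it was at the start of the episode below 0.02 m); the arm keeps its last pose, push and grip.
It fails at once if the probe touches the stand: bush, bridge or workpiece (over 0.5 N) (contact force between probe and stand above 0.5 N).
It fails at once if the probe is squeezed too hard (over 25 N at each finger, 50 N in all) (contact force between the fingers and probe above 50 N).
It fails at once if the arm hits the stand or its fingers lean on it (over 5 N) (contact force between any of the arm, the fingers and stand above 5 N).
It fails at once if the grinder, disc or brush is disturbed (moved more than 20 mm) (distance of any of grinder, disc, brush from where it was at the start of the episode above 0.02 m).
It also fails if it takes over 51 s, if anything falls off the work surface, if the arm or the gripper's body presses on something with over 40 N, if the wrist force passes 120 N, or if a joint passes its speed limit or range.

### The arm

A 6-joint arm with a two-finger parallel gripper is mounted at the origin on the work surface. World frame = base frame: x ahead of the robot, y to its left, z up, the work surface at z = 0. Lengths are in mm, angles in rad, forces in N, time in s.
With the tool pointing down it reaches from about 300 to 775 mm from the base axis. Payload 14.6 kg.
Tool frame: the origin (TCP) lies midway between the tips of the shut fingers; the grasp point (between the pads) lies 19 mm behind it; z points along the fingers, y is the line along which they close (so a half turn about z gives the same grasp; the last joint's range is limited). The gripper opens to 94 mm and grips with 3 to 60 N. Pads are 16 mm wide; open, the fingers measure 119 mm over their backs; the gripper's body (75 mm by 177 mm) begins 78 mm behind the grasp point.
Start: joints at [1.143, 0.3, 1.521, -0, 1.321, -0.067], TCP at [194.159, 514.579, 205.446] pointing down, gripper open.
Joint ranges: [-3.03, 3.03], [-0.79, 2.21], [0.23, 2.52], [-1.04, 4.18], [0, 3.07], [-2.55, 2.55]. Speed limits (rad/s): [2.22, 2.22, 2.57, 3.14, 3.14, 3.14].

### API

Orientations are given as [roll, pitch, yaw] about the fixed x, y, z axes, in that order (R = Rz(yaw) Ry(pitch) Rx(roll)).
In Python, from cell import manip, camera gives the robot as it stands.
- The arm moves only by the tool move_arm, never from a script. Its arguments are lists of equal length, an entry for each row: "dp": the shift along the world's x, y, z in mm, a list of three; "rotation": the turn, a rotation vector about the world's x, y, z in rad, a list of three; "hand": the opening, from 0 (shut) to 1 (fully open). A call has 1 to 10 rows; each row shifts and turns the commanded pose from where the row before left it; what a row does not reach is not made up. A row lasts 1/8 s, in which the tool goes at most 62.5 mm and 10.7 degrees, less where a joint would pass 70% of its speed; a pose out of reach is approached as far as the arm can. A call with a gripper value outside its range is refused whole. The fingers move at their own pace and stop on an object; "newtons" is the grip in N (left out, the last holds). Time passes only in rows, so rows that do not move let the fingers close. It gives the time, the measured TCP pose, the force, the opening and the grip force at its end, in the units of the state.
- manip.read_state(): the state, without advancing time (a new reading comes with each control period).
- camera(name): name is "side" or "top"; returns a dict with "image" (420x560x3 uint8, red, green, blue), "fx", "fy", "cx", "cy" (pixels), "k1" (the pictures are not rectified: a ray, as slopes to the right and down, at radius r is drawn at 1 + k1 r^2 times it, then the intrinsics apply), "R" (3x3) and "t" (3): a world point X has camera coordinates R X + t. Camera axes: x right, y down, z forward; pixel columns grow to the right and rows downward; lengths in mm; the calibration is good to about 2 mm. A picture is of the moment at which its call begins. There is no depth.
- manip.sign_off(): hands the job in; it is judged then, once.
The state is a dict: "clock": time; "joints": joint angles; "qd": joint speeds; "effort": joint torques, N m; "eef_pos": TCP position; "eef_rot": TCP orientation; "wrist_force": force on the tool from outside, world axes, zero at the start; "moment": the same for the moment, N m; "finger_gap": finger opening in mm; "finger_force": force on a finger pad.
Only numpy, scipy, OpenCV 4.12 (cv2) and the standard library are available. Lean on these libraries where they do the work, as an engineer would, in place of code of your own. Each camera call takes 0.05 s, during which the arm holds its last target. There are 200 camera calls.

## Working session

There is one attempt and no reset: what is moved stays moved. The work goes in short steps, Python scripts to look and compute and a tool call to move; the robot and the scene stay as the last step left them, time stands still between calls to the robot, and variables do not carry over. Pictures are saved under pics/ and viewed, at most 10 in all, crops included, and the job is handed in when it is done.

Besides the shell and the picture viewer there is one more tool, called after "Call:" as a command line: name --argument value ..., lists and objects as JSON in quotes. move_arm: Moves the arm, as the interface text tells. Its arguments: {"type":"object","properties":{"dp":{"type":"array","items":{"type":"array","items":{"type":"number"}}},"rotation":{"type":"array","items":{"type":"array","items":{"type":"number"}}},"hand":{"type":"array","items":{"type":"number"}},"newtons":{"type":"number"}},"required":["dp","rotation","hand"]}

```bash
mkdir -p pics
cat > h.py <<'E'
import numpy as np, cv2
from cell import manip, camera
def save(c,n): cv2.imwrite(n,c["image"][:,:,::-1])
def ray(c,u,v):
    K=np.array([[c["fx"],0,c["cx"]],[0,c["fy"],c["cy"]],[0,0,1.]])
    xd=np.array([(u-c["cx"])/c["fx"],(v-c["cy"])/c["fy"]]); x=xd.copy()
    for _ in range(30): x=xd/(1+c["k1"]*(x@x))
    R=np.array(c["R"]); t=np.array(c["t"])
    return -R.T@t, R.T@np.array([x[0],x[1],1])
def onz(c,u,v,z):
    o,d=ray(c,u,v); return o+d*(z-o[2])/d[2]
def proj(c,X):
    p=np.array(c["R"])@np.array(X,float)+np.array(c["t"]); x=p[:2]/p[2]; x=x*(1+c["k1"]*(x@x))
    return np.array([c["fx"]*x[0]+c["cx"],c["fy"]*x[1]+c["cy"]])
def tri(c1,p1,c2,p2):
    o1,d1=ray(c1,*p1);o2,d2=ray(c2,*p2)
    s=np.linalg.lstsq(np.c_[d1,-d2],o2-o1,rcond=None)[0]
    a=o1+d1*s[0];b=o2+d2*s[1]; return (a+b)/2,np.linalg.norm(a-b)
E
python3 - <<'E'
from h import *
for n in("top","side"):
    c=camera(n); save(c,f"pics/{n}0.png"); o,_=ray(c,280,210); print(n,o,c["fx"],c["k1"],np.round(c["R"],2).tolist())
print(manip.read_state())
E
```

```text
top [ 413.02244422   85.1900162  1494.89264983] 528.7541303743477 -0.029610822985002196 [[-0.0, -1.0, -0.01], [-1.0, 0.01, -0.07], [0.07, 0.01, -1.0]]
side [ 2.64578948e-01 -7.00534984e+02  7.05332794e+02] 506.67258897473664 -0.1725446284982302 [[0.84, -0.54, 0.01], [-0.29, -0.47, -0.84], [0.46, 0.7, -0.55]]
{'clock': 0.1, 'joints': array([ 1.14338393e+00,  3.00392573e-01,  1.52146323e+00, -1.94727117e-05,
        1.32066521e+00, -6.66175539e-02]), 'qd': array([ 0.0001312 , -0.00296809, -0.0010881 , -0.0010872 ,  0.00141339,
       -0.00099556]), 'effort': array([ 1.89917249e-03, -5.32652020e+01, -3.53277612e+01,  7.10565923e-02,
        2.35790637e-02, -5.79589505e-05]), 'eef_pos': array([194.0920207 , 514.39742823, 204.97924849]), 'eef_rot': array([-3.14066509e+00, -4.29794369e-05,  2.78080262e+00]), 'wrist_force': array([-0.77468101, -0.53750558,  0.17129957]), 'moment': array([-0.01638579, -0.00363567,  0.00616943]), 'finger_force': 0.0, 'finger_gap': 93.91412607931038}
```

View pics/top0.png

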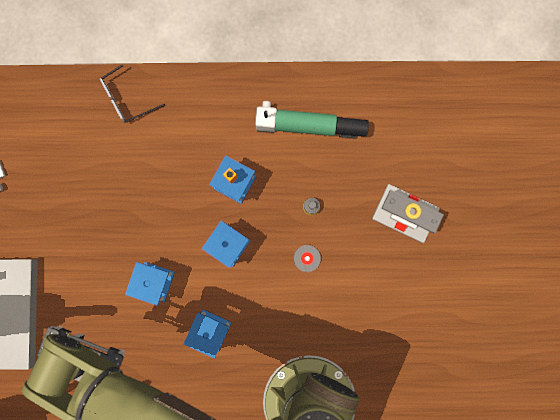

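View pics/side0.png

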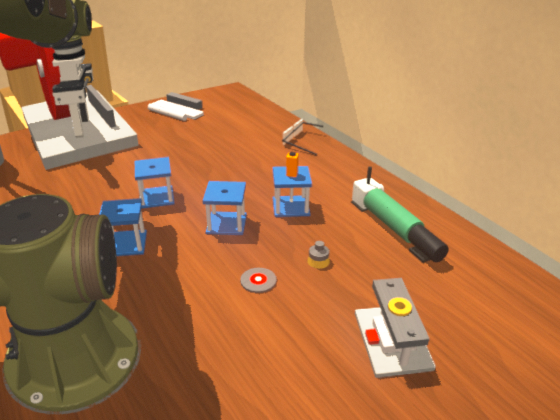

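The top view shows four blue racks at (233,179), (226,244), (149,284) and (207,333). Only the one at (233,179) holds the orange probe (231,174), and it is also farthest from the base (310,395), so that is the one I want. In the side view it is at (292,178). The brass bush is at top (413,211) and side (400,306). Next I measure these and check a close crop.

```bash
cat > meas.py <<'E'
from h import *
def big(m):
    n,l,s,ce=cv2.connectedComponentsWithStats(m.astype(np.uint8),connectivity=8)
    i=1+np.argmax(s[1:,4]); return l==i,s[i],ce[i]
def hsv(c): return cv2.cvtColor(c["image"],cv2.COLOR_RGB2HSV)
def inb(h,lo,hi,box):
    m=cv2.inRange(h,lo,hi)>0; z=np.zeros_like(m); x0,y0,x1,y1=box; z[y0:y1,x0:x1]=m[y0:y1,x0:x1]; return z
E
python3 - <<'E'
from meas import *
T=camera("top");S=camera("side"); ht,hs=hsv(T),hsv(S)
for n,h,p in(("T",ht,[(231,168),(231,174),(228,175),(413,206),(413,211)]),("S",hs,[(292,165),(400,300),(392,306)])):
    for u,v in p: print(n,u,v,h[v,u])
# bush
for n,c,h,box in(("T",T,ht,(385,185,445,240)),("S",S,hs,(375,285,425,330))):
    m,s,ce=big(inb(h,(20,110,110),(35,255,255),box))
    cn=cv2.findContours(m.astype(np.uint8),cv2.RETR_EXTERNAL,cv2.CHAIN_APPROX_NONE)[0][0]
    e=cv2.fitEllipse(cn); print("bush",n,s,ce,e, onz(c,*e[0],92))
for n,c,h,box in(("T",T,ht,(215,160,250,190)),("S",S,hs,(280,145,305,180))):
    m,s,ce=big(inb(h,(5,180,120),(22,255,255),box)); cn=max(cv2.findContours(m.astype(np.uint8),0,1)[0],key=len)
    print("handle",n,s,ce,cv2.minAreaRect(cn))
m,s,ce=big(inb(ht,(95,100,60),(115,255,255),(205,150,260,205)))
cn=max(cv2.findContours(m.astype(np.uint8),0,1)[0],key=len); r=cv2.minAreaRect(cn); print("rack",s,r)
P=np.array([onz(T,*p,95) for p in cv2.boxPoints(r)]); print(P, P.mean(0))
a=cv2.resize(T["image"][150:210,200:265],None,fx=6,fy=6,interpolation=2);b=cv2.resize(S["image"][140:220,265:320],None,fx=4.5,fy=4.5,interpolation=2)
h=min(a.shape[0],b.shape[0]); cv2.imwrite("pics/c1.png",np.hstack([a[:h],b[:h]])[:,:,::-1])
E
```

```text
T 231 168 [109 137 177]
T 231 174 [112  57  81]
T 228 175 [117  31  82]
T 413 206 [ 25 150 255]
T 413 211 [ 10  25 185]
S 292 165 [ 14 255 222]
S 400 300 [ 29 206 255]
S 392 306 [ 29 204 255]
bush T [405 203  16  16 159] [412.66037736 210.85534591] ((412.6551513671875, 210.84402465820312), (14.621444702148438, 15.215550422668457), 100.41545104980469) [ 522.1773603  -273.01372378   92.        ]
bush S [388 297  24  17 265] [399.48301887 305.4754717 ] ((399.47467041015625, 305.3871765136719), (15.818413734436035, 23.320829391479492), 98.79045104980469) [ 524.52617699 -277.74782069   92.        ]
handle T [224 169  13  14  59] [231.13559322 176.10169492] ((230.50001525878906, 175.0), (12.020814895629883, 9.192387580871582), 45.0)
handle S [280 145  25  32 505] [291.33861386 159.36831683] ((292.0, 160.5), (31.0, 24.0), 90.0)
rack [ 210  156   46   47 1096] ((232.87387084960938, 179.16285705566406), (36.91205596923828, 35.21884536743164), 28.300756454467773)
[[591.45381407 271.11337533  95.        ]
 [674.82343472 226.69744809  95.        ]
 [627.00896751 139.69864485  95.        ]
 [544.0936055  184.3163344   95.        ]] [609.34495545 205.45645067  95.        ]
```

View pics/c1.png

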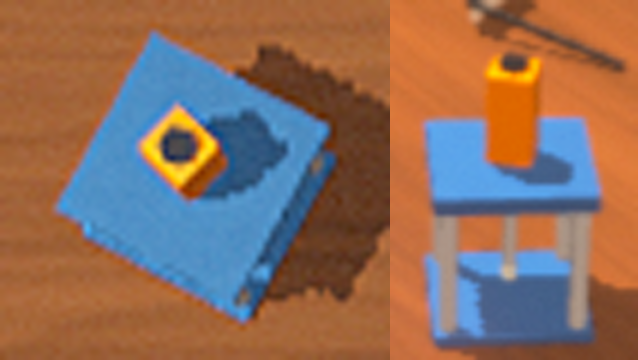

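The crop confirms the choice: the orange handle with its black button sits on the far rack, at top (229.8,174.3). Its sides are turned about 45° in the world. Next: triangulate the button and sharpen the yaw.

Run:
```python
from meas import *
T=camera("top");S=camera("side"); ht,hs=hsv(T),hsv(S)
def blob(h,box,vmax):
    x0,y0,x1,y1=box; v=h[y0:y1,x0:x1,2].astype(float); w=np.clip(vmax-v,0,None); s=h[y0:y1,x0:x1,1]; w[s>150]=0
    Y,X=np.mgrid[y0:y1,x0:x1]; return (X*w).sum()/w.sum(),(Y*w).sum()/w.sum()
bt=blob(ht,(225,170,235,179),150); bs=blob(hs,(288,150,298,158),150)
print(bt,bs,onz(T,*bt,154),onz(S,*bs,154),tri(T,bt,S,bs))
# handle outline incl. button in top: upscaled
img=cv2.resize(T["image"][160:190,215:250],None,fx=8,fy=8,interpolation=2); h=cv2.cvtColor(img,cv2.COLOR_RGB2HSV)
m=((h[...,0]<30)|(h[...,0]>170))&(h[...,1]>110)
m,s,ce=big(m); cn=max(cv2.findContours(m.astype(np.uint8),0,1)[0],key=len); r=cv2.minAreaRect(cn); print("handle all",r)
mt=((h[...,0]<32)&(h[...,1]>110)&(h[...,2]>215)); mt,s,ce=big(mt)
cn=max(cv2.findContours(mt.astype(np.uint8),0,1)[0],key=len); r=cv2.minAreaRect(cn); print("top face",r)
P=np.array([onz(T,*(p/8+[215-.44,160-.44]),150) for p in cv2.boxPoints(r)]);print(P.round(1),P.mean(0), np.degrees(np.arctan2(*(P[1]-P[0])[1::-1])))
```

```text
(np.float64(229.35811919081465), np.float64(173.87534171678513)) (np.float64(292.03452855245683), np.float64(153.2921646746348)) [614.63576837 209.37779249 154.        ] [618.06618047 204.87087688 154.        ] (array([617.09965699, 208.12308075, 152.66442956]), np.float64(5.283059852767297))
handle all ((126.47113037109375, 125.10276794433594), (103.349365234375, 84.43775939941406), 44.30972671508789)
top face ((116.99434661865234, 116.46321105957031), (77.80720520019531, 80.72479248046875), 44.396907806396484)
[[614.2 228.2 150. ]
 [632.8 210.1 150. ]
 [615.  192.2 150. ]
 [596.5 210.3 150. ]] [614.62167991 210.19556522 150.        ] -44.284702255803005
```

Call:
move_arm --dp '[[42,-31,0],[42,-31,0],[42,-31,0],[42,-31,0],[42,-31,0],[42,-31,0],[42,-31,0],[42,-31,0],[42,-31,0],[42,-28,0]]' --rotation '[[0,0,-0.041],[0,0,-0.041],[0,0,-0.041],[0,0,-0.041],[0,0,-0.041],[0,0,-0.041],[0,0,-0.041],[0,0,-0.041],[0,0,-0.041],[0,0,-0.041]]' --hand '[1,1,1,1,1,1,1,1,1,1]' --newtons 10

```text
clock: 1.55
eef_pos: [615.4, 206.3, 205.4]
eef_rot: [-3.142, -0.0, 2.369]
wrist_force: [-0.2, 0.6, -0.2]
finger_gap: 94.2
finger_force: 0.0
```

Call:
move_arm --dp '[[0,0,0],[0,0,0]]' --rotation '[[0,0,0],[0,0,0]]' --hand '[1,1]'

```text
clock: 1.8
eef_pos: [613.8, 207.8, 205.1]
eef_rot: [-3.141, -0.0, 2.371]
wrist_force: [-0.2, -0.5, -0.5]
finger_gap: 94.0
finger_force: 0.0
```

Run:
```python
from meas import *
T=camera("top");S=camera("side");s=manip.read_state();print(s["eef_pos"],s["eef_rot"],s["clock"])
print(proj(S,s["eef_pos"]))
a=cv2.resize(S["image"][70:230,220:380],None,fx=3.5,fy=3.5);b=cv2.resize(T["image"][130:230,180:280],(230,230))
b=np.vstack([b,np.zeros((a.shape[0]-230,230,3),np.uint8)])
cv2.imwrite("pics/c2.png",np.hstack([a,b])[:,:,::-1])
```

```text
[613.48430897 208.40673914 205.64912123] [ 3.14151424e+00 -2.78184169e-05  2.37213309e+00] 1.9
[290.07826217 133.60597649]
```

View pics/c2.png

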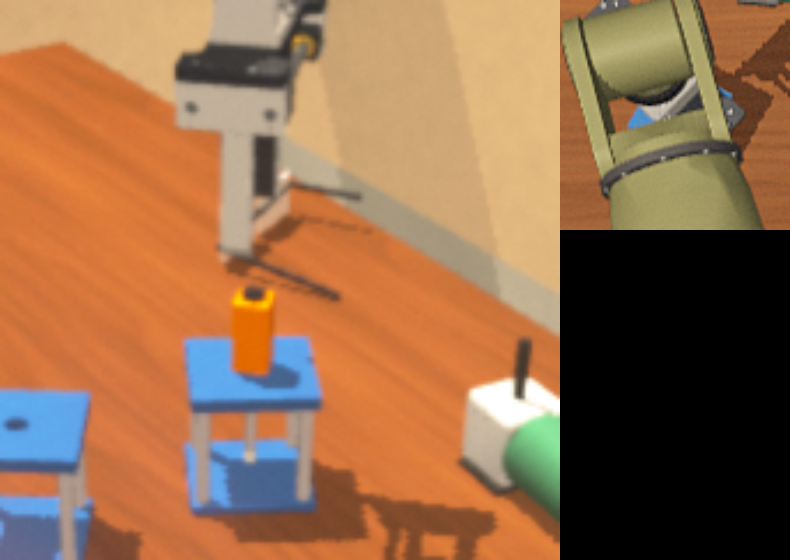

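The near finger tip is at crop (237,257) and the handle at (253,330). The TCP projects to about (245,223) and the handle sits about 2 mm to its right, so the fused estimate of (616,207) holds. The arm blocks the top view here. I'll correct and descend.

Call:
move_arm --dp '[[2.5,-1.5,0],[0,0,-20],[0,0,-20],[0,0,-20],[0,0,-20],[0,0,-18],[0,0,0]]' --rotation '[[0,0,-0.013],[0,0,0],[0,0,0],[0,0,0],[0,0,0],[0,0,0],[0,0,0]]' --hand '[1,1,1,1,1,1,1]'

```text
clock: 2.78
eef_pos: [616.0, 206.1, 106.2]
eef_rot: [-3.14, -0.001, 2.358]
wrist_force: [0.4, 0.1, 0.5]
finger_gap: 93.8
finger_force: 0.0
```

Run:
```python
from meas import *
S=camera("side");s=manip.read_state();print(s["eef_pos"],s["wrist_force"],proj(S,s["eef_pos"]))
cv2.imwrite("pics/c3.png",cv2.resize(S["image"][90:230,240:350],None,fx=4,fy=4,interpolation=2)[:,:,::-1])
```

```text
[616.56193667 206.19693786 107.42669492] [-0.53767121  0.38388832  0.60355502] [290.79834626 170.18160642]
```

View pics/c3.png

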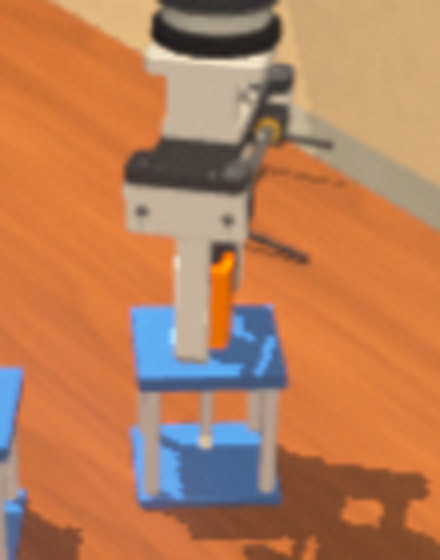

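The fingers straddle the handle: near finger at crop (193,355), handle at (222,300). Closing at 10 N.

Call:
move_arm --dp '[[0,0,0],[0,0,0],[0,0,0],[0,0,0],[0,0,0],[0,0,0],[0,0,0],[0,0,0]]' --rotation '[[0,0,0],[0,0,0],[0,0,0],[0,0,0],[0,0,0],[0,0,0],[0,0,0],[0,0,0]]' --hand '[0.7,0.5,0.4,0.32,0.25,0.22,0.2,0.2]' --newtons 10

```text
clock: 3.82
eef_pos: [616.7, 206.1, 107.4]
eef_rot: [3.142, -0.0, 2.358]
wrist_force: [-0.6, 0.3, -0.0]
finger_gap: 25.9
finger_force: 10.0
```

Call:
move_arm --dp '[[0,0,6],[0,0,10],[0,0,14],[0,0,18],[0,0,20],[0,0,20],[0,0,20],[0,0,15],[0,0,7],[0,0,0]]' --rotation '[[0,0,0],[0,0,0],[0,0,0],[0,0,0],[0,0,0],[0,0,0],[0,0,0],[0,0,0],[0,0,0],[0,0,0]]' --hand '[0.2,0.2,0.2,0.2,0.2,0.2,0.2,0.2,0.2,0.2]'

```text
clock: 5.08
eef_pos: [616.7, 206.1, 237.6]
eef_rot: [3.141, 0.0, 2.358]
wrist_force: [-1.0, 0.1, -1.9]
finger_gap: 25.7
finger_force: 10.0
```

Run:
```python
from meas import *
S=camera("side");s=manip.read_state();print(s["eef_pos"],s["wrist_force"],s["finger_gap"],s["finger_force"],proj(S,s["eef_pos"]))
cv2.imwrite("pics/c4.png",cv2.resize(S["image"][50:200,240:350],None,fx=4,fy=4,interpolation=2)[:,:,::-1])
```

```text
[616.53896745 206.05501624 237.01218483] [-0.94975693  0.17606981 -1.33939611] 25.739741710808858 9.999141097068787 [292.00067827 121.40306559]
```

View pics/c4.png

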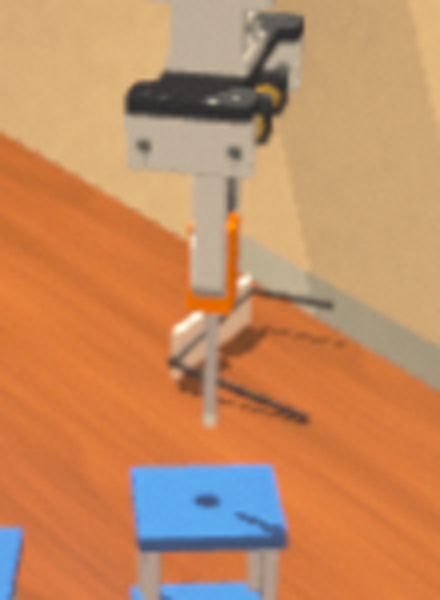

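The probe hangs straight below the fingers with its tip at crop (209,425), well above the rack hole at (207,500). Next: carry it to above the bush.

Call:
move_arm --dp '[[-2,-10,0],[-4,-22,0],[-7,-36,0],[-9,-46,0],[-9,-48,0],[-9,-48,0],[-9,-48,0],[-9,-48,0],[-9,-46,0],[-8,-40,0]]' --rotation '[[0,0,0],[0,0,0],[0,0,0],[0,0,0],[0,0,0],[0,0,0],[0,0,0],[0,0,0],[0,0,0],[0,0,0]]' --hand '[0.2,0.2,0.2,0.2,0.2,0.2,0.2,0.2,0.2,0.2]'

```text
clock: 6.38
eef_pos: [540.1, -188.6, 237.4]
eef_rot: [-3.141, 0.0, 2.356]
wrist_force: [1.1, -0.8, -1.0]
finger_gap: 26.1
finger_force: 10.0
```

Call:
move_arm --dp '[[-7,-34,0],[-5,-28,0],[-3,-18,0],[-1,-9,0],[0,0,0],[0,0,0],[0,0,0]]' --rotation '[[0,0,0],[0,0,0],[0,0,0],[0,0,0],[0,0,0],[0,0,0],[0,0,0]]' --hand '[0.2,0.2,0.2,0.2,0.2,0.2,0.2]'

```text
clock: 7.25
eef_pos: [525.9, -274.3, 237.5]
eef_rot: [-3.142, 0.0, 2.359]
wrist_force: [-0.5, 0.0, -1.2]
finger_gap: 25.8
finger_force: 10.0
```

Run:
```python
from meas import *
S=camera("side");T=camera("top");s=manip.read_state();print(s["eef_pos"],s["wrist_force"],s["finger_gap"],s["finger_force"],proj(S,s["eef_pos"]))
a=cv2.resize(S["image"][160:380,330:470],None,fx=2.7,fy=2.7,interpolation=2)
b=cv2.resize(T["image"][150:270,350:470],None,fx=3,fy=3,interpolation=2); b=np.vstack([b,np.zeros((a.shape[0]-b.shape[0],b.shape[1],3),np.uint8)])
cv2.imwrite("pics/c5.png",np.hstack([a,b])[:,:,::-1]); cv2.imwrite("pics/full5.png",S["image"][:,:,::-1])
```

```text
[ 525.81817754 -274.48637884  237.47361265] [ 0.8844049   0.12332516 -1.26247774] 26.219234617972024 9.99917596578598 [412.01317481 237.05327274]
```

View pics/c5.png

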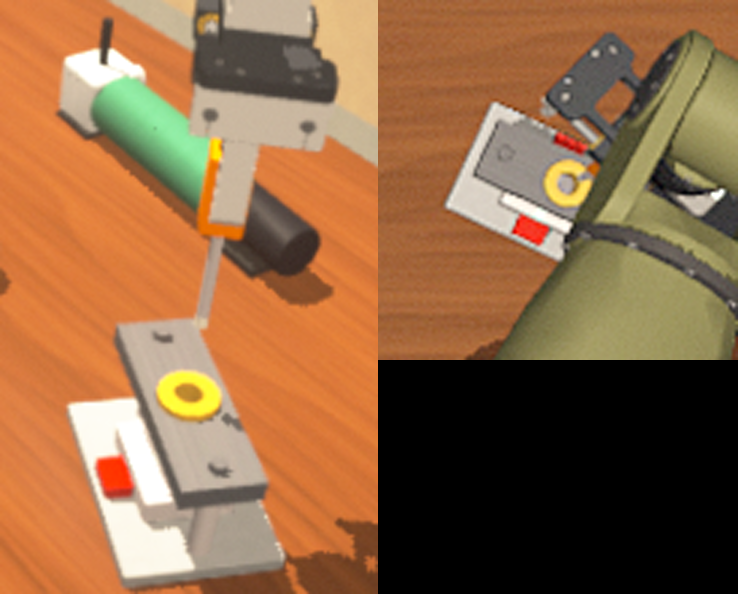

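The tip is at side (404.4,279.3) and the bush mouth at about side (400,305.5). The lean in the image is perspective. Next: compare tip and mouth in the side view, using known heights.

```bash
cat > rel.py <<'E'
from meas import *
def sub(S,box,f=8):
    x0,y0,x1,y1=box; im=cv2.resize(S["image"][y0:y1,x0:x1],None,fx=f,fy=f,interpolation=2)
    return im,(lambda p:(np.array(p)+.5)/f-.5+[x0,y0])
def mouth(S,box):
    im,g=sub(S,box); h=cv2.cvtColor(im,cv2.COLOR_RGB2HSV)
    m=cv2.inRange(h,(20,120,170),(36,255,255)); cs,hi=cv2.findContours(m,cv2.RETR_CCOMP,cv2.CHAIN_APPROX_NONE)
    out=[]
    for want in(True,False):
        k=[c for c,q in zip(cs,hi[0]) if (q[3]>=0)==want and len(c)>20]
        if k: c=max(k,key=cv2.contourArea); e=cv2.fitEllipse(c); out.append((g(e[0]),np.array(e[1])/8))
    return out
E
python3 - <<'E'
from rel import *
S=camera("side");T=camera("top");s=manip.read_state();p=s["eef_pos"]; print(p)
for n,c,b in(("S",S,(380,288,420,325)),("T",T,(400,198,426,224))):
    for q,a in mouth(c,b): print(n,q,a,onz(c,*q,92))
# rod: horizontal profile per row: bright low-saturation
h=hsv(S)
for v in range(250,284):
    r=h[v,398:418]; w=np.clip(150-r[:,1].astype(float),0,None); 
    print(v,round((w*np.arange(398,418)).sum()/max(w.sum(),1),2),int(w.sum()),r[:,1].tolist() if v>274 else"", r[4:9,2].tolist() if v>274 else "")
for z in(147,155,187): print(z,proj(S,[p[0],p[1],z]))
E
```

```text
[ 525.76678881 -274.66328924  237.49355241]
S [399.46027946 305.07376862] [6.15110588 9.70659351] [ 525.05337457 -277.1499881    92.        ]
S [399.49913788 305.66959381] [16.7734642  24.06451225] [ 524.06888436 -278.29706337   92.        ]
T [412.52723217 210.81193542] [14.4192934  15.02433681] [ 522.26473975 -272.67446341   92.        ]
250 412.22 812  
251 412.14 853  
252 412.06 887  
253 411.93 855  
254 411.6 714  
255 411.12 630  
256 409.83 517  
257 408.74 445  
258 408.11 419  
259 408.02 430  
260 407.88 418  
261 407.63 428  
262 407.33 424  
263 407.09 415  
264 407.0 426  
265 406.87 415  
266 406.69 416  
267 406.34 400  
268 406.17 397  
269 406.06 410  
270 405.88 403  
271 405.64 418  
272 405.3 405  
273 405.15 398  
274 405.02 418  
275 404.82 407 [185, 187, 188, 184, 146, 71, 57, 58, 63, 98, 174, 184, 183, 184, 184, 190, 191, 182, 184, 181] [219, 190, 180, 184, 185]
276 404.52 442 [185, 182, 183, 169, 107, 68, 57, 57, 62, 107, 176, 188, 185, 185, 186, 190, 186, 189, 183, 190] [234, 194, 180, 185, 186]
277 404.32 458 [153, 149, 146, 139, 99, 68, 59, 56, 67, 109, 
[... 276 characters left out ...]
186, 185, 184, 185, 185, 187, 189, 188] [220, 209, 218, 226, 218]
280 401.63 792 [49, 48, 47, 50, 65, 69, 72, 70, 88, 166, 188, 184, 187, 190, 186, 186, 189, 183, 192, 186] [216, 212, 219, 221, 219]
281 401.19 730 [45, 46, 47, 47, 53, 66, 90, 100, 126, 177, 183, 185, 184, 189, 187, 187, 189, 191, 185, 187] [206, 208, 221, 220, 221]
282 400.47 611 [46, 47, 46, 46, 48, 65, 141, 163, 173, 185, 185, 184, 186, 190, 190, 188, 188, 188, 187, 187] [201, 205, 219, 221, 222]
283 400.6 632 [47, 46, 49, 48, 46, 57, 125, 178, 184, 188, 187, 184, 186, 186, 189, 190, 186, 184, 187, 186] [200, 205, 216, 221, 223]
147 [403.59748497 280.36247635]
155 [404.31835038 276.75586321]
187 [407.25639368 261.91815996]
```

The side view agrees with the robot to within about 0.2 mm across and 1 mm in depth. It puts the mouth at (524.8,-277.4); the bias-corrected top view gives (525.2,-275.6). I'll shift to (525,-277), descend to just above the mouth and look again.

Call:
move_arm --dp '[[-0.8,-2.4,0],[0,0,-10],[0,0,-14],[0,0,-12],[0,0,-8],[0,0,-2],[0,0,0],[0,0,0]]' --rotation '[[0,0,0],[0,0,0],[0,0,0],[0,0,0],[0,0,0],[0,0,0],[0,0,0],[0,0,0]]' --hand '[0.2,0.2,0.2,0.2,0.2,0.2,0.2,0.2]'

```text
clock: 8.45
eef_pos: [525.0, -277.4, 191.9]
eef_rot: [3.141, 0.001, 2.358]
wrist_force: [0.6, -0.3, -1.4]
finger_gap: 25.9
finger_force: 10.0
```

Run:
```python
from rel import *
S=camera("side");P=[]
for _ in range(5): P.append(manip.read_state()["eef_pos"]); I=camera("side")["image"]
p=np.mean(P,0); print(p, p[2]-90.5)
im,g=sub(S,(375,265,425,330),9); cv2.imwrite("pics/c6.png",im[:,:,::-1])
zt=p[2]-90.4
for n,X in(("tip",[p[0],p[1],zt]),("tip at mouth",[p[0],p[1],92])): q=proj(S,X); print(n,q,((q-[375,265])+.5)*9-.5)
```

```text
[ 524.93354551 -277.36460217  191.71628728] 101.21628728196433
tip [400.29812873 301.27644589] [231.68315861 330.48801305]
tip at mouth [399.49426443 305.17112631] [224.44837984 365.54013681]
```

View pics/c6.png

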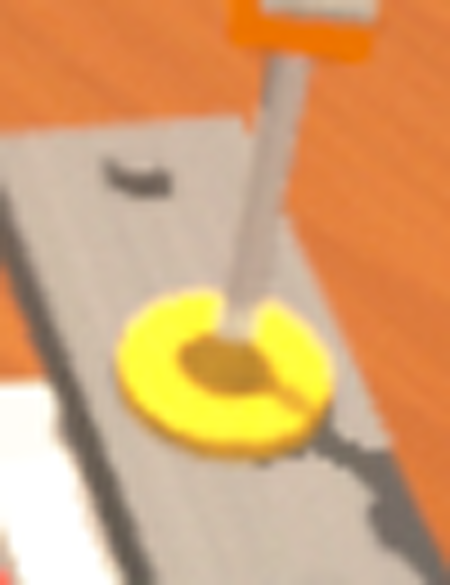

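The tip is at crop (236,329) against a predicted (232,330). Lowered, it would land at about (228.5,364.5) against the mouth centre (224.5,365.5), so it is about 0.7 mm right. I'll nudge it and lower into the bush.

Call:
move_arm --dp '[[-0.6,0.4,0],[0,0,-4],[0,0,-5],[0,0,-5],[0,0,-5],[0,0,-2],[0,0,0],[0,0,0]]' --rotation '[[0,0,0],[0,0,0],[0,0,0],[0,0,0],[0,0,0],[0,0,0],[0,0,0],[0,0,0]]' --hand '[0.2,0.2,0.2,0.2,0.2,0.2,0.2,0.2]'

```text
clock: 9.75
eef_pos: [524.3, -277.0, 170.6]
eef_rot: [3.142, 0.0, 2.358]
wrist_force: [0.2, 0.4, -0.6]
finger_gap: 26.0
finger_force: 10.0
```

Run:
```python
from rel import *
S=camera("side");p=manip.read_state()["eef_pos"]; print(p)
im,g=sub(S,(375,265,425,330),9); cv2.imwrite("pics/c7.png",im[:,:,::-1])
q=proj(S,[p[0],p[1],92]); print(((q-[375,265])+.5)*9-.5)
```

```text
[ 524.34619142 -276.9422535   170.65794073]
[220.77095175 365.42675577]
```

View pics/c7.png

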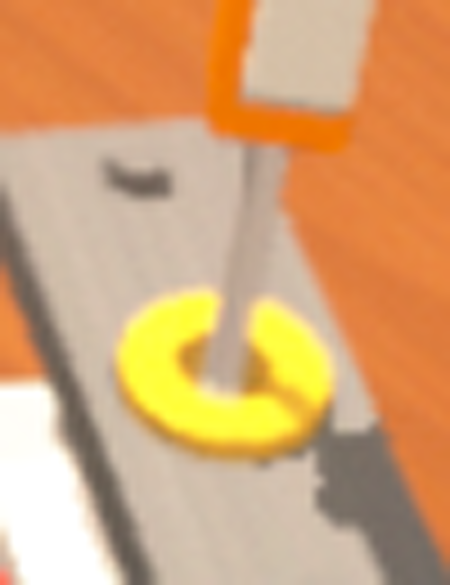

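The rod sits mid-bore: its centre is at crop x≈225, with equal gaps of about 25 px on both sides, matching the mouth centre (224.5,365). There's no contact force, so I lower to about 10 mm above the workpiece.

Call:
move_arm --dp '[[0,0,-5],[0,0,-6],[0,0,-6],[0,0,-6],[0,0,-6],[0,0,-5],[0,0,-3],[0,0,-1],[0,0,0],[0,0,0]]' --rotation '[[0,0,0],[0,0,0],[0,0,0],[0,0,0],[0,0,0],[0,0,0],[0,0,0],[0,0,0],[0,0,0],[0,0,0]]' --hand '[0.2,0.2,0.2,0.2,0.2,0.2,0.2,0.2,0.2,0.2]'

```text
clock: 11.05
eef_pos: [524.3, -277.0, 132.6]
eef_rot: [3.142, 0.0, 2.358]
wrist_force: [-0.3, -0.5, -1.0]
finger_gap: 25.9
finger_force: 10.0
```

Run:
```python
from rel import *
S=camera("side");s=[]
for _ in range(6): s.append(manip.read_state()); camera("side")
print(np.mean([a["eef_pos"] for a in s],0),np.mean([a["wrist_force"] for a in s],0),s[-1]["eef_rot"],s[-1]["finger_force"])
im,g=sub(S,(375,250,425,330),7); cv2.imwrite("pics/c8.png",im[:,:,::-1])
```

```text
[ 524.29510495 -276.93876474  132.55776738] [ 0.06243778 -0.01613533 -1.07430521] [-3.14158275e+00  3.67834250e-05  2.35778316e+00] 9.999190270900726
```

View pics/c8.png

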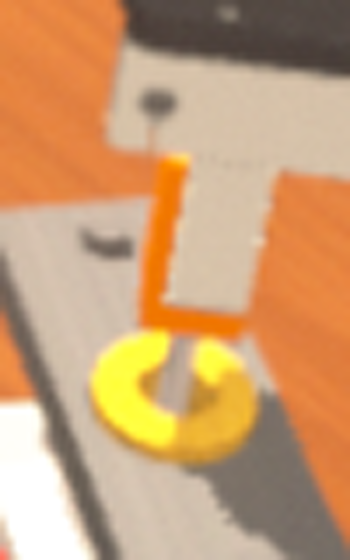

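The rod is centred in the bore (crop x≈176 against the hole centre 175). There's no side force, the tip is about 10 mm above the workpiece, and everything is still. Handing in.

```bash
python3 -c "
from cell import manip
print(manip.sign_off())"
```

```text
the job is handed in; nothing more can be done
None
```

The job is handed in, but no verdict came back: at last check the probe was held still and upright at 10 N, centred in the bush, its tip about 10 mm above the workpiece, with no sign of contact.

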